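# Zero the photometer under its push-latch cover

## Robot

A 6-joint arm with a two-finger parallel gripper is mounted at the origin on the work surface. World frame = base frame: x ahead of the robot, y to its left, z up, the work surface at z = 0. Lengths are in mm, angles in rad, forces in N, time in s.
With the tool pointing down it reaches from about 275 to 750 mm from the base axis. Payload 10.2 kg.
Tool frame: the origin (TCP) lies on the front face of the gripper's body, between the roots of the fingers; the fingertips stand 73 mm ahead of it and the grasp point (between the pads) lies 54 mm ahead of it; z points along the fingers, y is the direction in which the jaws open and shut (so a half turn about z gives the same grasp; the last joint's range is limited). The gripper opens to 85 mm and grips with 20 to 120 N. Pads are 22 mm wide; open, the fingers measure 114 mm over their backs; the gripper's body (76 mm by 85 mm) begins 54 mm behind the grasp point. The pads swing forward as they close: fully open they stand 13 mm farther back than shut.
Start: joints at [-1.361, 0.313, 1.498, -0, 1.331, -0.223], TCP at [220.181, -476.605, 303.894] pointing down, gripper open.
Joint ranges: [-2.94, 2.94], [-0.97, 2.17], [0.19, 2.56], [-1.23, 4.37], [0.02, 3.11], [-2.88, 2.88]. Speed limits (rad/s): [2.39, 2.39, 3.01, 3.14, 3.14, 3.14].

## Interface

Orientations are given as a unit quaternion [w, x, y, z].
In Python, from rig import ctrl gives the robot as it stands.
- The arm moves only by the tool move_arm, never from a script. Its argument "series" is a list of rows, each a list of 3 entries, a list of its own where there are three numbers: the shift along the tool's x, y, z in mm, then the turn about the tool's z in degrees, then the opening, from 0 (shut) to 1 (fully open). In form: [[[tx, ty, tz], yaw, grip], ...]. A call has 1 to 10 rows; each row is the pose to reach, as a shift and turn from the pose commanded when the call began, along the tool's axes at that moment; what a row does not reach only later rows make up. A row lasts 1/8 s, in which the tool goes at most 62.5 mm and 10.7 degrees, less where a joint would pass 70% of its speed; a pose out of reach is approached as far as the arm can. A call with a gripper value outside its range is refused whole. The fingers move at their own pace and stop on an object; "force" is the grip in N (left out, the last holds). Time passes only in rows, so rows that repeat a pose let the fingers close. It gives the time, the measured TCP pose, the force and the opening at its end, in the units of the state.
- ctrl.sense(): the state, without advancing time (a new reading comes with each control period).
- ctrl.capture(name): name is "scene" or "side" or "wrist"; returns (picture, depth): 400x640x3 uint8, red, green, blue; 400x640 float32, mm along the optical axis (not along the pixel's ray), 0 where there is no reading.
- ctrl.camera_model(name): a dict with "fov_y" (degrees; the focal length in pixels is half the picture's height over the tangent of half this angle, whatever the lens; pixels are square), "cx", "cy" (the principal point, pixels), "dist_coeffs" ([k1, k2, p1, p2, k3] as OpenCV has them; the pictures are not rectified), "rvec" (rotation vector, rad) and "tvec" (3), from world to camera coordinates, as OpenCV has them. Camera axes: x right, y down, z forward; pixel columns grow to the right and rows downward; lengths in mm; the calibration is good to about 2 mm. A picture is of the moment at which its call begins: read the wrist's pose just before it. camera_model takes no time and is no camera call; for the wrist camera it gives the pose at the moment of the call.
- ctrl.finish_job(): hands the job in, once; it reports no verdict.
The state is a dict: "time_s": time; "joints": joint angles; "dq": joint speeds; "tau": joint torques, N m; "eef_pos": TCP position; "ee_rot": TCP orientation; "force": force on the tool from outside, world axes, zero at the start; "wrist_torque": the same for the moment, N m; "grip_width": opening from 0.0 (shut) to 1.0 (fully open).
Only numpy, scipy, OpenCV 4.12 (cv2) and the standard library are available. Lean on these libraries where they do the work, as an engineer would, in place of code of your own. Each camera call takes 0.05 s, during which the arm holds its last target.

## Task

Zero the bench photometer: with closed fingertips press the front of its shut cover once so that it pops open, press the round key inside fully down and let it come up, then push the cover back down and press it in until its latch holds it shut. Grasp and lift nothing, leave the bottle, flask and beaker undisturbed, and finish clear of everything.

Things in the scene. Friction and masses are not known exactly. Their poses are not given: they have to be found in the camera images.
- meter: White bench photometer, fixed; 240 mm (x) by 220 mm (y), top 86 mm high. Origin: centre of its underside; its x axis points from the lower sloping display (front, x = -120 to -45 mm, robot's side) to the cover's hinge (rear); z up. The cover fills a chamber opening (x = -45 to +72 mm, 124 mm in y) with its floor 50 mm above the bench.
- cover (a joint): Grey cover, rad. 0: latched, level. Positive: open, front edge up, stop 1.30. Negative: pressed in, firm stop -0.076. Push-push latch: press past -0.05 and let go; a latched cover swings slowly to 1.30 (2 to 3 s) as the finger withdraws, an open one stays latched at 0. Pressed less, it stays as it was or springs open again. 3 to 6 N move it; 10 N shows the stop.
- cover_press (a point): Point to press on the cover's top face: middle of its ribbed strip, 85 mm from the hinge axis, 20 mm from the free front edge; 86 mm above the bench when shut, 6.5 mm lower at the stop. Moves with the cover, which is 105 mm long from hinge to front edge, 110 mm wide, 8 mm thick. Its z is the outward normal of the top face.
- cover_hinge (a point): Middle of the cover's hinge axis (along the meter's y), at the cover's rear, 80 mm above the bench, fixed. The shut cover reaches from it towards the meter's -x. Fully open, its front edge is 101 mm above and 28 mm in front of the axis: a finger put down behind it (meter's +x side, where the top is 86 mm high) can sweep it forwards and down.
- zero_key (a joint): Travel of the round key, m: 0 = up, 0.006 = fully down. A spring returns it; fully down takes 4 N.
- zero_key_top (a point): Centre of the top of the round white key, 24 mm across, in a grey collar 40 mm across on the chamber floor under the cover; 68 mm above the bench when up, on the meter's middle line, 85 mm in front (its -x) of the hinge axis. Moves with the key; pressed straight down. The metal ring behind it is the empty sample well.
- amber_bottle: amber reagent bottle with black cap, 64 mm across, 150 mm tall, loose, stands beside the meter; origin at the centre of its underside. To be left alone.
- flask: clear stoppered volumetric flask, 68 mm across its bulb, thin neck, 150 mm tall, loose, stands beside the meter; origin at the centre of its underside. To be left alone.
- beaker: small white plastic beaker, 68 mm across, 75 mm tall, loose, stands beside the meter; origin at the centre of its underside. To be left alone.

How it is judged:
By the outcome, as a careful person would: the job done as asked, in the order asked, and still so for the second after the job is handed in, with the robot touching nothing.
It also fails if it takes over 61 s, if anything falls off the work surface, if the arm or the gripper's body presses on something with over 40 N, if the wrist force passes 120 N, or if a joint passes its speed limit or range.

## Working session

There is one attempt and no reset: what is moved stays moved. The work goes in short steps, Python scripts to look and compute and a tool call to move; the robot and the scene stay as the last step left them, time stands still between calls to the robot, and variables do not carry over. Pictures are saved under pics/ and viewed, and the job is handed in when it is done.

Besides the shell and the picture viewer there is one more tool, called after "Emit:" as a command line: name --argument value ..., lists and objects as JSON in quotes. move_arm: Moves the arm, as the interface text tells. Its arguments: {"type":"object","properties":{"series":{"type":"array","items":{"type":"array"}},"force":{"type":"number"}},"required":["series"]}

```bash
mkdir -p pics; ls; python3 - <<'E'
from rig import ctrl
import cv2,numpy as np
print(ctrl.sense())
for n in("scene","side"):
    p,d=ctrl.capture(n); cv2.imwrite(f"pics/{n}0.png",p[:,:,::-1]); np.save(f"pics/{n}0.npy",d)
    print(n,ctrl.camera_model(n))
E
```

```text
pics
{'time_s': 0.0, 'joints': array([-1.36138530e+00,  3.13438500e-01,  1.49845853e+00,  1.46719985e-05,
        1.33099546e+00, -2.23410603e-01]), 'dq': array([-2.38741303e-05, -5.37325821e-04, -4.43727234e-04,  1.03266576e-03,
        1.48548463e-03, -1.78844471e-04]), 'tau': array([ 1.94663458e-03, -4.12263536e+01, -2.59735286e+01, -1.12710138e-04,
        4.21017015e-03,  2.07116517e-05]), 'eef_pos': array([ 220.15252409, -476.42168425,  303.33282803]), 'ee_rot': array([-6.49852909e-04,  9.76674597e-01,  2.14723796e-01,  1.16740303e-05]), 'force': array([ 0.5820805 , -0.80558737,  0.63552323]), 'wrist_torque': array([-0.0366892 ,  0.03450787, -0.04418039]), 'grip_width': 0.9983251215138311}
scene {'fov_y': 53.36289762253205, 'cx': 320.70851113190565, 'cy': 206.17196391933132, 'dist_coeffs': array([-0.02168513,  0.        ,  0.        ,  0.        ,  0.        ]), 'rvec': array([ 1.43750346,  1.82116057, -1.01371234]), 'tvec': array([  82.08982865, -227.92137166, 1379.90072618])}
side {'fov_y': 49.77001050310286, 'cx': 321.8756388582236, 'cy': 190.68470887554452, 'dist_coeffs': array([-0.10996758,  0.        ,  0.        ,  0.        ,  0.        ]), 'rvec': array([ 0.30032673, -2.776167  ,  1.27800896]), 'tvec': array([ 573.85531938,  101.64547881, 1157.39635531])}
```

View pics/scene0.png

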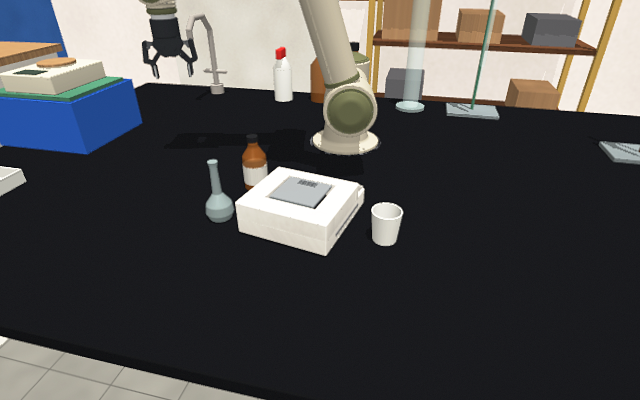

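View pics/side0.png

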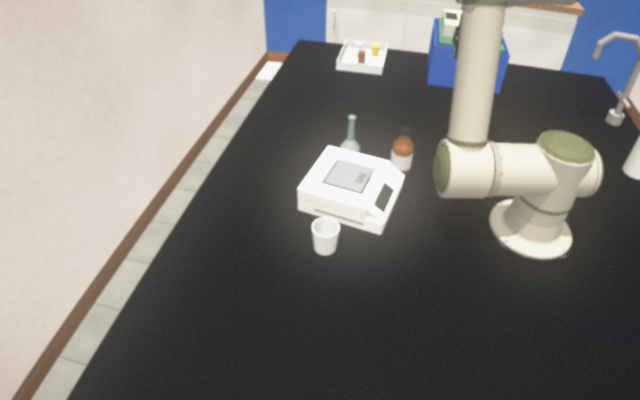

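The scene view shows the meter at about (300,208), its cover at (301,190) with the ribbed strip at (308,183), flask at (219,205), bottle at (255,165) and beaker at (386,224). In the side view the cover is at (348,176) with ribs at (362,178), and the display at (384,198). Next I'll enlarge these and measure from depth.

```bash
cat > h.py <<'E'
import numpy as np,cv2
def K(m,h=400):
    f=h/2/np.tan(np.radians(m['fov_y']/2)); return np.array([[f,0,m['cx']],[0,f,m['cy']],[0,0,1.]])
def cloud(m,d):
    k=K(m); v,u=np.mgrid[:400,:640]
    n=cv2.undistortPoints(np.stack([u,v],-1).reshape(-1,1,2).astype(float),k,m['dist_coeffs'])[:,0]
    P=np.c_[n,np.ones(len(n))]*d.reshape(-1,1)
    R=cv2.Rodrigues(m['rvec'])[0]
    return ((P-m['tvec'])@R).reshape(400,640,3)
def proj(m,P):
    return cv2.projectPoints(np.asarray(P,float).reshape(-1,1,3),m['rvec'],m['tvec'],K(m),m['dist_coeffs'])[0][:,0]
def ray(m,uv,z):
    n=cv2.undistortPoints(np.array(uv,float).reshape(-1,1,2),K(m),m['dist_coeffs'])[:,0]
    R=cv2.Rodrigues(m['rvec'])[0]; c=-R.T@m['tvec']; D=np.c_[n,np.ones(len(n))]@R
    return c+D*((z-c[2])/D[:,2])[:,None]
E
python3 - <<'E'
from rig import ctrl
from h import *
for n,b in(("scene",(195,125,415,255)),("side",(290,110,420,260))):
    m=ctrl.camera_model(n); d=np.load(f"pics/{n}0.npy"); C=cloud(m,d)
    img=cv2.imread(f"pics/{n}0.png")
    x0,y0,x1,y1=b; s=min(800/(x1-x0),600/(y1-y0)); s=int(s)
    cv2.imwrite(f"pics/{n}0z.png",cv2.resize(img[y0:y1,x0:x1],None,fx=s,fy=s,interpolation=cv2.INTER_CUBIC)); print(n,s)
    c=C[y0:y1,x0:x1].reshape(-1,3); ok=(d[y0:y1,x0:x1].reshape(-1)>0)
    top=c[ok&(abs(c[:,2]-86)<5)&(c[:,0]>200)]
    # min area rect of largest cluster
    r=cv2.minAreaRect(top[:,:2].astype(np.float32)); print(len(top),np.median(top,0),r)
    for z in(20,40,60,80,86,100,130):
        print(z,(abs(c[ok][:,2]-z)<3).sum())
E
```

```text
scene 3
4218 [539.57656558  -7.23241839  84.74765309] ((501.4148864746094, -58.49090576171875), (325.1913146972656, 222.5911407470703), 78.81356048583984)
20 526
40 578
60 522
80 683
86 3851
100 84
130 44
side 4
3584 [521.14463396   2.51383962  86.24931453] ((494.3478698730469, -45.55415344238281), (307.70367431640625, 239.57115173339844), 78.49391174316406)
20 220
40 284
60 478
80 535
86 3238
100 65
130 17
```

```bash
ls pics
```

```text
scene0.npy
scene0.png
scene0z.png
side0.npy
side0.png
side0z.png
```

View pics/scene0z.png

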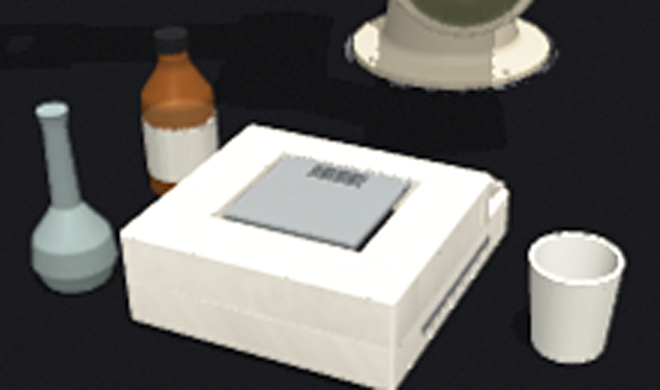

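View pics/side0z.png

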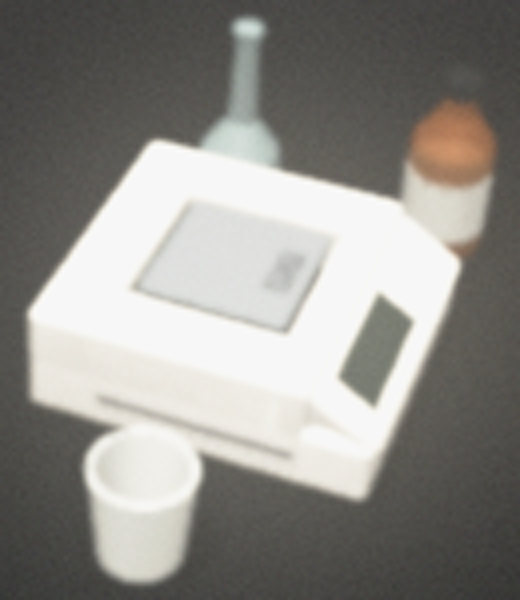

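```bash
python3 - <<'E'
from rig import ctrl
from h import *
from scipy.optimize import least_squares
A=dict(scene=(3,(195,125),[(122,235),(402,303),(253,126),(488,180),(215,217),(362,248),(282,152),(411,180)]),
 side=(4,(290,110),[(155,141),(32,320),(392,202),(310,398),(190,200),(135,287),(330,235),(285,330)]))
# model: rear L, rear R, front L, frontR ; cover (hinge x=60? to -45): hinge xh
L=np.array([[120,110],[120,-110],[-45,110],[-45,-110],[72,55],[72,-55],[-45,55],[-45,-55]],float)
L[4:6,0]=65; L[6:,0]=-40
ms={n:ctrl.camera_model(n) for n in A}
def W(p,L=L):
    c,s=np.cos(p[2]),np.sin(p[2]); return np.c_[L@np.array([[c,-s],[s,c]]).T+p[:2],np.full(len(L),86.)]
for n,(s,o,q) in A.items():
    uv=np.array(q)/s+o; P=ray(ms[n],uv,86)
    print(n,P[:,:2].round(1).tolist())
    f=least_squares(lambda p:(W(p)[:4,:2]-P[:4,:2]).ravel(),[500,0,0]); p=f.x
    c,s_=np.cos(p[2]),np.sin(p[2]); loc=(P[:,:2]-p[:2])@np.array([[c,-s_],[s_,c]])
    print(p,"\n",loc.round(1).tolist())
E
```

```text
scene [[604.1, -128.8], [641.5, 86.5], [413.9, -93.2], [462.0, 115.4], [564.5, -72.2], [581.3, 44.2], [453.8, -55.0], [475.8, 57.0]]
[566.7199567  -14.22840449   2.89383352] 
 [[-64.4, 101.9], [-47.8, -116.0], [128.8, 114.0], [133.3, -100.0], [-12.1, 56.7], [0.2, -60.2], [99.5, 67.2], [105.6, -46.8]]
side [[595.1, -133.2], [633.7, 86.7], [414.6, -97.8], [446.1, 120.2], [556.4, -66.5], [574.9, 38.2], [453.6, -48.8], [470.4, 59.2]]
[559.63526289 -10.2946624    3.02741005] 
 [[-49.3, 118.1], [-62.5, -104.8], [134.2, 103.4], [127.6, -116.7], [-3.2, 56.2], [-9.6, -49.9], [100.9, 50.3], [96.5, -58.9]]
```

```bash
python3 - <<'E'
from rig import ctrl
from h import *
from scipy.spatial.transform import Rotation as Ro
s=ctrl.sense(); m=ctrl.camera_model("wrist")
R=cv2.Rodrigues(m['rvec'])[0]; c=-R.T@m['tvec']
T=Ro.from_quat(s['ee_rot'][[1,2,3,0]]).as_matrix()
print("tool axes",T.T.round(3),"cam in tool",(T.T@(c-s['eef_pos'])).round(1),"cam axes in tool",(R@T).round(2), m['fov_y'],m['dist_coeffs'])
d=np.array([450,-5,330])-s['eef_pos']; print("shift",T.T@d)
E
```

```text
tool axes [[ 0.908  0.419  0.   ]
 [ 0.419 -0.908 -0.001]
 [-0.     0.001 -1.   ]] cam in tool [ 82.9  -0.8 -70.4] cam axes in tool [[-0.    1.   -0.  ]
 [-0.95 -0.   -0.32]
 [-0.32  0.    0.95]] 65.80415191875915 [-0.01815837  0.          0.          0.          0.        ]
shift [ 406.39750275 -331.61784119  -26.12376732]
```

Emit:
move_arm --series '[[[20, -15, -37], -8, 0], [[60, -45, -37], -18, 0], [[110, -83, -37], -28, 0], [[160, -121, -37], -38, 0], [[210, -159, -37], -48, 0], [[260, -197, -37], -58, 0], [[310, -235, -37], -68, 0], [[360, -273, -37], -78, 0], [[405, -306, -37], -88, 0], [[431, -326, -37], -98, 0]]'

```text
time_s: 1.35
eef_pos: [475.3, 2.5, 340.6]
ee_rot: [-0.0, 0.475, 0.88, 0.0]
force: [-0.4, -0.2, 0.1]
grip_width: -0.002
```

Emit:
move_arm --series '[[[0, 0, 0], -10, 0], [[0, 0, 0], -20, 0], [[0, 0, 0], -30, 0], [[0, 0, 0], -40, 0], [[0, 0, 0], -47, 0], [[0, 0, 0], -47, 0], [[0, 0, 0], -47, 0]]'

```text
time_s: 2.22
eef_pos: [474.7, 0.1, 340.8]
ee_rot: [-0.0, 0.09, 0.996, 0.0]
force: [-0.7, -0.3, 0.1]
grip_width: -0.003
```

```bash
cat > st.py <<'E'
from rig import ctrl
from h import *
from scipy.spatial.transform import Rotation as Ro
s=ctrl.sense(); T=Ro.from_quat(s['ee_rot'][[1,2,3,0]]).as_matrix()
print("t",s['time_s'],"pos",s['eef_pos'].round(1),"head",np.degrees(np.arctan2(T[1,0],T[0,0])).round(2),"z",T[:,2].round(3),"F",s['force'].round(2),"grip",round(s['grip_width'],3))
E
python3 - <<'E'
from st import *
m=ctrl.camera_model("wrist"); p,d=ctrl.capture("wrist"); cv2.imwrite("pics/w1.png",p[:,:,::-1]); np.save("pics/w1.npy",d)
import pickle; pickle.dump(m,open("pics/w1.pkl","wb"))
E
```

```text
t 2.225 pos [4.747e+02 1.000e-01 3.408e+02] head 169.66 z [-0.  0. -1.] F [-0.71 -0.27  0.09] grip -0.003
```

View pics/w1.png

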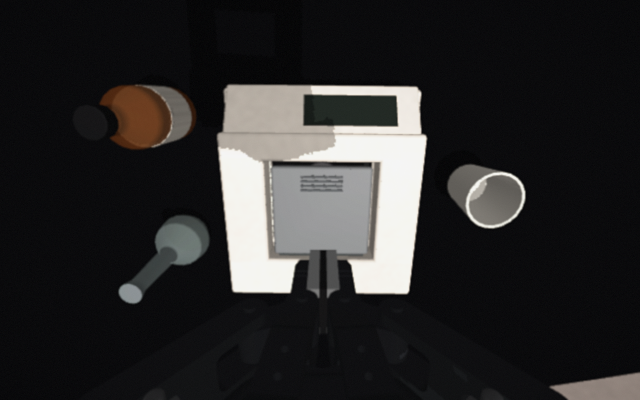

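The wrist view shows the shut cover from (272,163) to (372,255), with the ribs at (322,184), the display at (350,110) and the closed fingertips at (323,255). It is square to the meter, so I'll enlarge it and measure.

```bash
python3 - <<'E'
import cv2
i=cv2.imread("pics/w1.png")[75:305,210:440]; i=cv2.convertScaleAbs(i,alpha=.8)
cv2.imwrite("pics/w1z.png",cv2.resize(i[55:190],None,fx=3.4,fy=3.4,interpolation=cv2.INTER_CUBIC))
E
```

```text
(no output)
```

View pics/w1z.png

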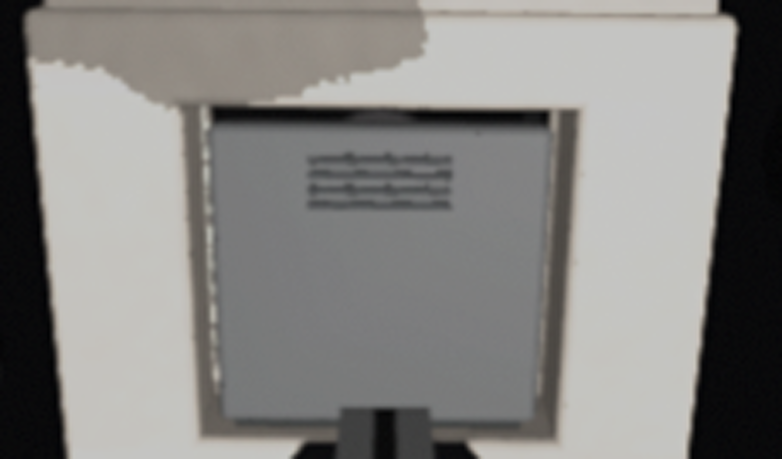

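```bash
python3 - <<'E'
from h import *; import pickle
m=pickle.load(open("pics/w1.pkl","rb"))
q=np.array([(213,125),(549,126),(224,418),(534,418),(183,105),(581,108),(200,438),(556,440),(307,155),(453,155),(307,208),(453,208),(27,13),(735,19)])/3.4+[210,130]
P=ray(m,q,86)[:,:2]; print(P.round(1).tolist())
d=np.load("pics/w1.npy"); C=cloud(m,d); print("cover z",np.median(C[195:235,285:360,2]), "housing z",np.median(C[200:240,380:400,2]))
for a,b in((0,2),(1,3),(4,6),(5,7)): v=P[b]-P[a]; print("len",np.hypot(*v),"yaw",np.degrees(np.arctan2(v[1],v[0])))
for a,b in((0,1),(2,3),(4,5),(6,7),(8,9),(12,13)): v=P[b]-P[a]; print("wid",np.hypot(*v),"yaw",np.degrees(np.arctan2(-v[0],v[1])))
print("cover front mid",P[:2].mean(0),"rear mid",P[2:4].mean(0),"ribs",P[8:12].mean(0),"open",P[4:8].mean(0))
E
```

```text
[[451.9, -50.4], [471.3, 53.6], [553.1, -70.6], [572.5, 35.1], [444.0, -58.1], [467.4, 64.3], [559.3, -80.7], [582.4, 41.5], [466.7, -23.2], [475.1, 22.4], [484.0, -26.8], [492.5, 19.6], [407.7, -98.2], [448.5, 113.9]]
cover z 86.69256072626578 housing z 86.37867192119626
len 103.25975643098593 yaw -11.310624224838921
len 102.8753911748245 yaw -10.400195832808844
len 117.46416358333958 yaw -11.059616235264418
len 117.23820024545518 yaw -11.208824713343558
wid 105.79465239987755 yaw -10.582816085321745
wid 107.43484613440303 yaw -10.381995069240515
wid 124.6121151059093 yaw -10.847449160311266
wid 124.30785463499973 yaw -10.742594823562301
wid 46.37590713777362 yaw -10.407060169077823
wid 216.01481648813683 yaw -10.896299357941817
cover front mid [461.60324945   1.64575917] rear mid [562.82300623 -17.76596601] ribs [479.57260245  -1.99693252] open [513.27598471  -8.26092205]
```

Emit:
move_arm --series '[[[-5, -1, 30], 0, 0], [[-5, -1, 70], 0, 0], [[-5, -1, 110], 0, 0], [[-5, -1, 140], 0, 0], [[-5, -1, 160], 0, 0], [[-5, -1, 172], 0, 0], [[-5, -1, 172], 0, 0], [[-5, -1, 172], 0, 0]]'

```text
time_s: 3.28
eef_pos: [479.8, -1.9, 169.7]
ee_rot: [0.001, 0.089, 0.996, -0.0]
force: [-0.0, 0.4, -0.4]
grip_width: -0.002
```

```bash
python3 - <<'E'
from st import *
m=ctrl.camera_model("wrist"); p,d=ctrl.capture("wrist"); cv2.imwrite("pics/w2.png",p[:,:,::-1])
m=ctrl.camera_model("side"); p,d=ctrl.capture("side"); cv2.imwrite("pics/s2.png",cv2.resize(p[90:270,270:470,::-1],None,fx=3,fy=3))
print(proj(m,[[479.6,-2,86]]))
E
```

```text
t 3.275 pos [479.8  -1.9 169.7] head 169.78 z [ 0.001 -0.    -1.   ] F [-0.04  0.38 -0.37] grip -0.002
[[361.0111748  177.66084616]]
```

View pics/w2.png

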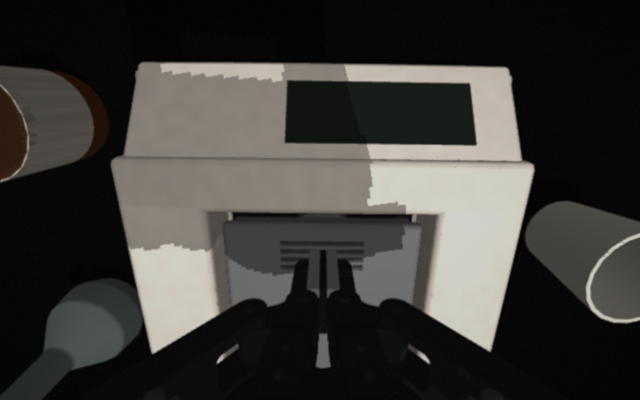

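View pics/s2.png

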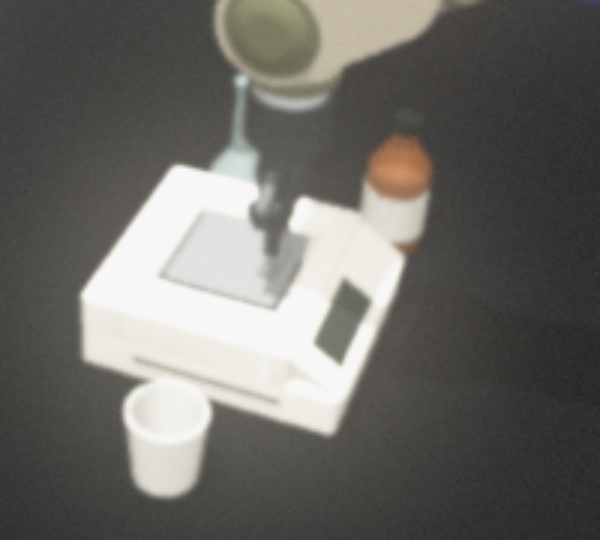

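The closed fingertips stand over the ribbed strip, at wrist (323,250) and side crop (270,260), about 11 mm above it. I'll press in small steps.

Emit:
move_arm --series '[[[0, 0, 6], 0, 0], [[0, 0, 9], 0, 0], [[0, 0, 11], 0, 0], [[0, 0, 13], 0, 0], [[0, 0, 15], 0, 0], [[0, 0, 16], 0, 0]]'

```text
time_s: 4.12
eef_pos: [479.4, -1.7, 152.8]
ee_rot: [-0.0, 0.089, 0.996, 0.0]
force: [-3.0, -0.0, 2.5]
grip_width: 0.0
```

Emit:
move_arm --series '[[[0, 0, 1], 0, 0], [[0, 0, 1.5], 0, 0], [[0, 0, 1.5], 0, 0]]'

```text
time_s: 4.5
eef_pos: [479.4, -1.7, 152.2]
ee_rot: [0.0, 0.089, 0.996, -0.0]
force: [-6.4, 2.0, 12.5]
grip_width: -0.0
```

12.5 N marks the firm stop, so I'll withdraw up and towards the robot.

Emit:
move_arm --series '[[[0, 0, -6], 0, 0], [[2, 0, -25], 0, 0], [[10, 0, -60], 0, 0], [[25, 0, -100], 0, 0], [[40, 0, -140], 0, 0], [[50, 0, -165], 0, 0], [[50, 0, -165], 0, 0], [[50, 0, -165], 0, 0], [[50, 0, -165], 0, 0], [[50, 0, -165], 0, 0]]'

```text
time_s: 5.75
eef_pos: [430.3, 7.1, 315.7]
ee_rot: [-0.001, 0.089, 0.996, 0.0]
force: [1.6, -0.9, 0.3]
grip_width: -0.004
```

Emit:
move_arm --series '[[[0, 0, 0], 0, 0], [[0, 0, 0], 0, 0], [[0, 0, 0], 0, 0], [[0, 0, 0], 0, 0], [[0, 0, 0], 0, 0], [[0, 0, 0], 0, 0], [[0, 0, 0], 0, 0], [[0, 0, 0], 0, 0], [[0, 0, 0], 0, 0], [[0, 0, 0], 0, 0]]'

```text
time_s: 7.0
eef_pos: [430.2, 7.1, 316.4]
ee_rot: [-0.0, 0.089, 0.996, -0.0]
force: [-1.0, -0.4, -0.8]
grip_width: 0.003
```

```bash
python3 - <<'E'
from st import *
import pickle
m=ctrl.camera_model("wrist"); p,d=ctrl.capture("wrist"); cv2.imwrite("pics/w3.png",p[:,:,::-1]); pickle.dump((m,d),open("pics/w3.pkl","wb"))
p,d=ctrl.capture("side"); cv2.imwrite("pics/s3.png",cv2.resize(p[90:270,270:470,::-1],None,fx=3,fy=3))
E
```

```text
t 7.0 pos [430.2   7.1 316.4] head 169.8 z [-0. -0. -1.] F [-1.03 -0.39 -0.82] grip 0.003
```

View pics/w3.png

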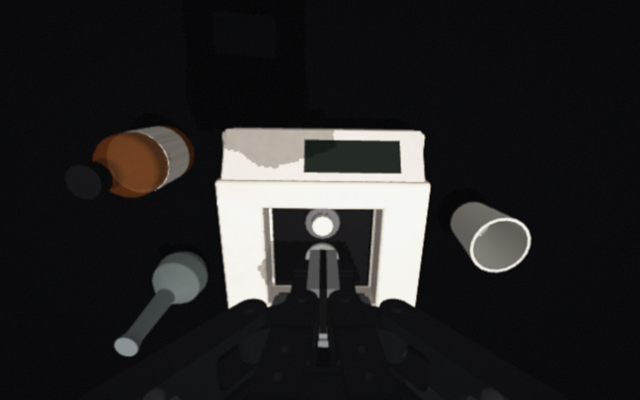

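View pics/s3.png

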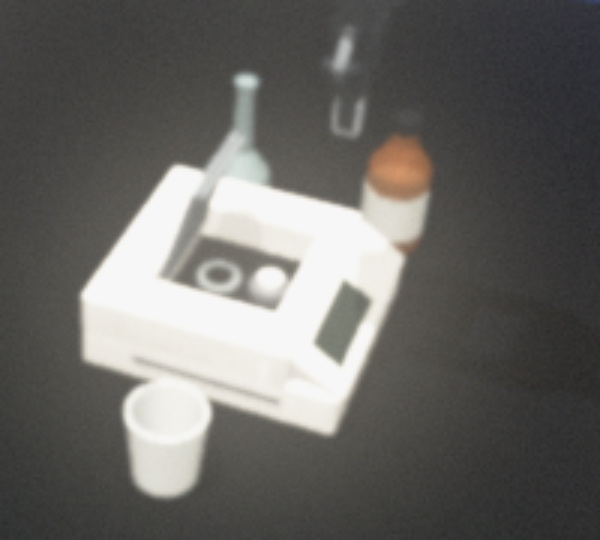

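The cover stands open, at side crop (205,195). The round key is at wrist (322,225), with the well ring behind it. Next I'll locate the key and check the cover's opening angle from the side camera's depth.

```bash
python3 - <<'E'
from st import *; import pickle
m,d=pickle.load(open("pics/w3.pkl","rb"))
g=cv2.cvtColor(cv2.imread("pics/w3.png"),cv2.COLOR_BGR2GRAY)
b=np.zeros_like(g); b[212:240,308:338]=(g[212:240,308:338]>190)
n,l,st,c=cv2.connectedComponentsWithStats(b); print(st[1:],c[1:])
i=1+np.argmax(st[1:,4]); P=ray(m,[c[i]],68)[0]; print("key",P)
C=cloud(m,d); print("depth key z",np.median(C[l==i],0))
D=P[:2]-s['eef_pos'][:2]; print("tool shift",T[:2,:2].T@D)
m=ctrl.camera_model("side"); p,d=ctrl.capture("side"); C=cloud(m,d)
h=np.array([563.1,-17.9]); ex=np.array([.982,-.187]); ey=np.array([.187,.982])
q=C[d>0]; L=np.c_[(q[:,:2]-h)@ex,(q[:,:2]-h)@ey,q[:,2]-80]
k=(abs(L[:,1])<50)&(L[:,2]>20)&(L[:,2]<110)&(abs(L[:,0])<60); L=L[k]; print(len(L),L[:,2].max())
for z in range(20,105,15):
    a=L[abs(L[:,2]-z)<6]; print(z,len(a),np.percentile(a[:,0],[5,50,95]).round(1) if len(a) else "")
E
```

```text
t 7.1 pos [430.2   7.1 316.4] head 169.8 z [ 0.  0. -1.] F [-0.57 -0.43 -0.83] grip 0.003
[[312 217  21  19 308]] [[322.17532468 225.82792208]]
key [481.88289795  -3.04470432  68.        ]
depth key z [479.76695772  -2.6708792   72.34731847]
tool shift [-52.61970776  -0.8237809 ]
202 104.93812456709526
20 9 [-5.6 -4.9 -4.3]
35 18 [-10.   -8.6  -7. ]
50 18 [-14.  -12.7 -11.2]
65 8 [-17.7 -16.  -15.3]
80 6 [-21.9 -20.  -13.2]
95 86 [-32.2 -28.6 -22.1]
```

Emit:
move_arm --series '[[[-25, -0.5, 10], 0, 0], [[-50, -1, 40], 0, 0], [[-50, -1, 80], 0, 0], [[-50, -1, 120], 0, 0], [[-50, -1, 150], 0, 0], [[-50, -1, 168], 0, 0], [[-50, -1, 168], 0, 0], [[-50, -1, 168], 0, 0]]'

```text
time_s: 8.15
eef_pos: [479.7, -2.8, 149.2]
ee_rot: [0.001, 0.089, 0.996, -0.0]
force: [0.2, -0.9, -0.8]
grip_width: -0.0
```

```bash
python3 - <<'E'
from st import *
p,d=ctrl.capture("wrist"); cv2.imwrite("pics/w4.png",p[:,:,::-1])
p,d=ctrl.capture("side"); cv2.imwrite("pics/s4.png",cv2.resize(p[90:270,270:470,::-1],None,fx=3,fy=3))
E
```

```text
t 8.15 pos [479.7  -2.8 149.2] head 169.8 z [ 0.001 -0.    -1.   ] F [ 0.17 -0.85 -0.78] grip -0.0
```

View pics/w4.png

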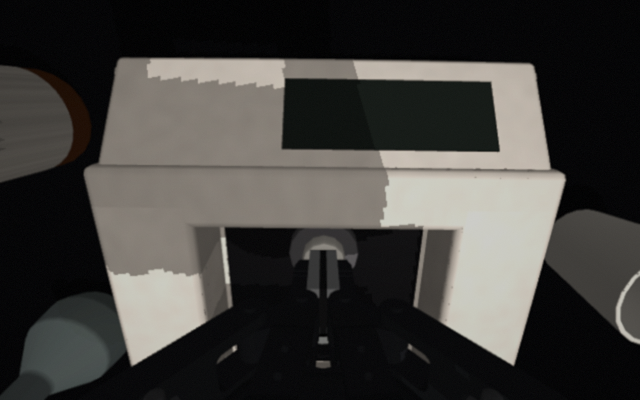

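View pics/s4.png

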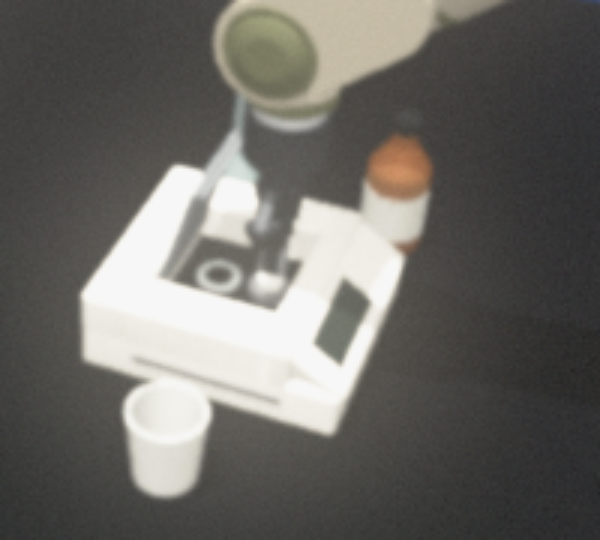

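The fingertips are centred over the key (collar ring at wrist (323,245)) and the gripper body is clear of the open cover. I'll press now.

Emit:
move_arm --series '[[[0, 0, 5], 0, 0], [[0, 0, 8], 0, 0], [[0, 0, 10], 0, 0], [[0, 0, 12], 0, 0], [[0, 0, 13.5], 0, 0], [[0, 0, 14.5], 0, 0], [[0, 0, 14.5], 0, 0]]'

```text
time_s: 9.12
eef_pos: [479.8, -2.8, 137.7]
ee_rot: [0.001, 0.089, 0.996, -0.0]
force: [-15.9, 2.0, 49.5]
grip_width: -0.003
```

49.5 N is much more than the key should need, so before moving I'll check from force and moment where the contact is.

```bash
python3 - <<'E'
from st import *
F=s['force'];M=s['wrist_torque']*1000; print(F,M, s['tau'].round(2))
# r perpendicular solution + line along F
r=np.cross(F,M)/(F@F); u=F/np.linalg.norm(F)
for t in(-200,-150,-100,-73,-50,0,50,100): print(t,(T.T@(r+u*t)).round(1))
p,d=ctrl.capture("side"); cv2.imwrite("pics/s5.png",cv2.resize(p[90:240,290:440,::-1],None,fx=4,fy=4))
p,d=ctrl.capture("scene"); cv2.imwrite("pics/c5.png",cv2.resize(p[90:255,205:415,::-1],None,fx=3.6,fy=3.6))
E
```

```text
t 9.125 pos [479.8  -2.8 137.7] head 169.84 z [ 0.002 -0.001 -1.   ] F [-15.94   1.99  49.53] grip -0.003
[-15.94413412   1.99287786  49.53484104] [ 435.51156519 2768.22679777   23.0728456 ] [ -1.05 -19.18 -14.19   0.35  -4.09  -0.  ]
-200 [-10.    2.5 206.9]
-150 [  5.3   1.6 159.3]
-100 [ 20.6   0.8 111.7]
-73 [28.9  0.3 86. ]
-50 [35.9 -0.1 64.1]
0 [51.2 -0.9 16.5]
50 [ 66.5  -1.8 -31.1]
100 [ 81.8  -2.6 -78.7]
```

View pics/s5.png

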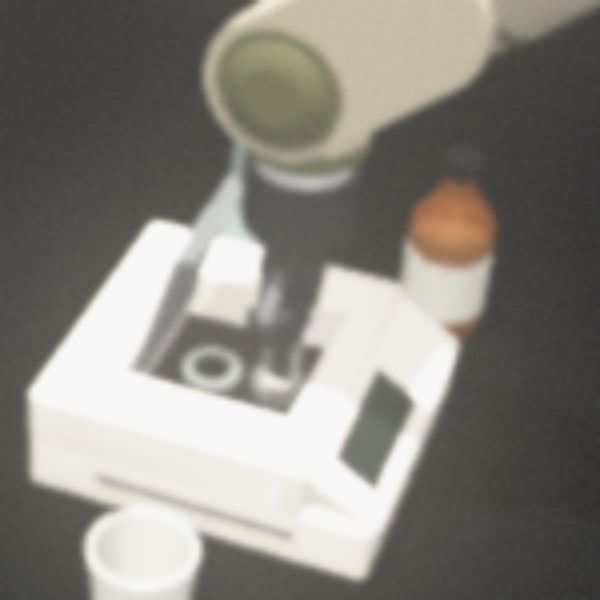

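View pics/c5.png

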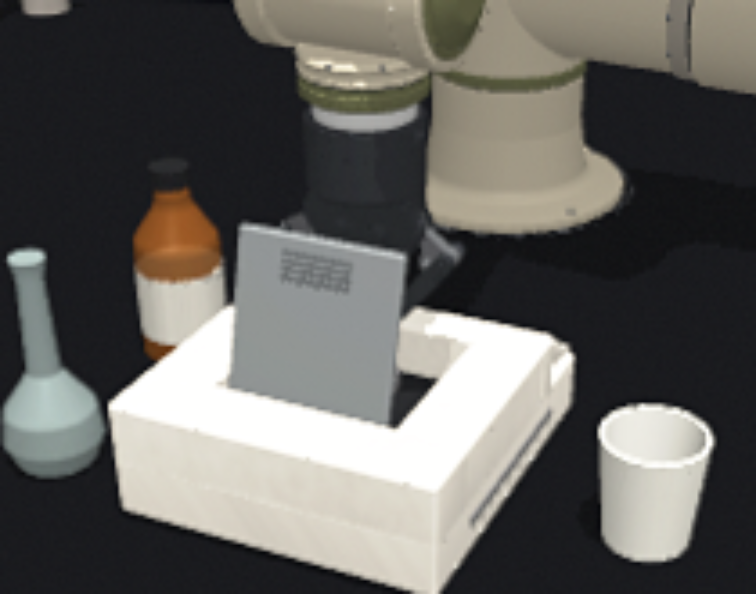

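Emit:
move_arm --series '[[[0, 0, -2.5], 0, 0], [[0, 0, -3], 0, 0]]'

```text
time_s: 9.48
eef_pos: [479.6, -2.8, 138.4]
ee_rot: [0.001, 0.089, 0.996, -0.0]
force: [-5.2, 1.0, 16.3]
grip_width: 0.001
```

Emit:
move_arm --series '[[[0, 0, -0.8], 0, 0], [[0, 0, -0.8], 0, 0]]'

```text
time_s: 9.72
eef_pos: [479.6, -2.8, 138.5]
ee_rot: [0.001, 0.089, 0.996, -0.0]
force: [-1.0, 0.3, 10.6]
grip_width: -0.002
```

```bash
python3 - <<'E'
from st import *
p=cv2.imread("pics/w4.png")[200:330,260:390]; cv2.imwrite("pics/w4z.png",cv2.resize(cv2.convertScaleAbs(p,alpha=1.8),None,fx=4.6,fy=4.6,interpolation=cv2.INTER_CUBIC))
m,_=__import__("pickle").load(open("pics/w3.pkl","rb"))
p=cv2.imread("pics/w3.png")[200:270,285:360]; cv2.imwrite("pics/w3z.png",cv2.resize(cv2.convertScaleAbs(p,alpha=.9),None,fx=8,fy=8,interpolation=cv2.INTER_CUBIC))
E
```

```text
t 9.725 pos [479.6  -2.8 138.5] head 169.8 z [ 0.001 -0.    -1.   ] F [-0.95  0.33 10.57] grip -0.002
```

View pics/w4z.png

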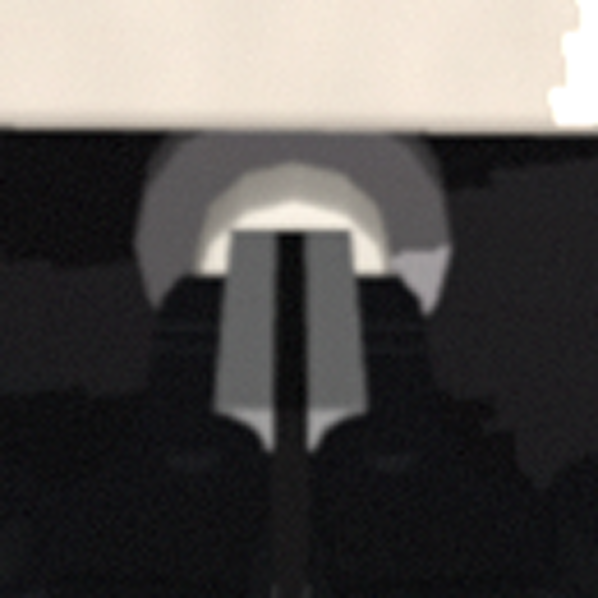

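View pics/w3z.png

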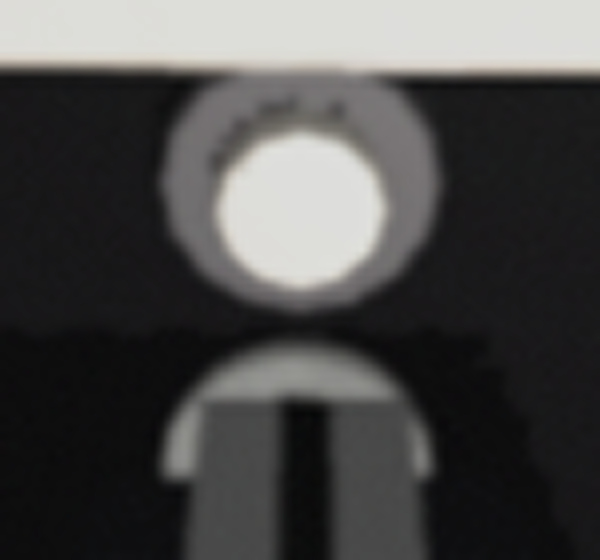

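Emit:
move_arm --series '[[[0, 0, -0.7], 0, 0], [[0, 0, -0.7], 0, 0]]'

```text
time_s: 9.98
eef_pos: [479.6, -2.8, 138.6]
ee_rot: [0.001, 0.089, 0.996, -0.0]
force: [1.8, -0.4, 3.3]
grip_width: -0.002
```

Emit:
move_arm --series '[[[0, 0, -0.7], 0, 0], [[0, 0, -0.7], 0, 0]]'

```text
time_s: 10.22
eef_pos: [479.5, -2.8, 139.2]
ee_rot: [0.0, 0.089, 0.996, -0.0]
force: [3.2, -0.7, 3.7]
grip_width: 0.002
```

Emit:
move_arm --series '[[[0, 0, -1], 0, 0], [[0, 0, -1], 0, 0]]'

```text
time_s: 10.48
eef_pos: [479.3, -2.8, 140.1]
ee_rot: [0.0, 0.089, 0.996, -0.0]
force: [1.8, -1.3, 3.2]
grip_width: 0.002
```

Emit:
move_arm --series '[[[0, 0, -1.5], 0, 0], [[0, 0, -1.5], 0, 0]]'

```text
time_s: 10.72
eef_pos: [479.1, -2.7, 141.6]
ee_rot: [-0.0, 0.089, 0.996, 0.0]
force: [1.5, 0.0, 1.7]
grip_width: 0.002
```

Emit:
move_arm --series '[[[0, 0, -1.5], 0, 0], [[0, 0, -1.5], 0, 0]]'

```text
time_s: 10.98
eef_pos: [479.1, -2.7, 143.0]
ee_rot: [-0.0, 0.089, 0.996, 0.0]
force: [0.7, -1.1, 1.7]
grip_width: 0.003
```

Emit:
move_arm --series '[[[0, 0, -1.5], 0, 0], [[0, 0, -1.5], 0, 0]]'

```text
time_s: 11.22
eef_pos: [479.0, -2.7, 144.5]
ee_rot: [-0.0, 0.089, 0.996, 0.0]
force: [-0.1, -0.8, 1.3]
grip_width: 0.005
```

Emit:
move_arm --series '[[[0, 0, -1.5], 0, 0], [[0, 0, -1.5], 0, 0]]'

```text
time_s: 11.48
eef_pos: [479.2, -2.7, 146.1]
ee_rot: [-0.0, 0.089, 0.996, 0.0]
force: [0.7, -0.7, 0.3]
grip_width: 0.001
```

Emit:
move_arm --series '[[[0, 0, -3], 0, 0], [[0, 0, -3], 0, 0], [[0, 0, -3], 0, 0]]'

```text
time_s: 11.85
eef_pos: [479.3, -2.7, 149.1]
ee_rot: [0.0, 0.089, 0.996, 0.0]
force: [-0.2, -0.3, -0.2]
grip_width: 0.001
```

```bash
python3 - <<'E'
from st import *
import pickle
m,d=pickle.load(open("pics/w3.pkl","rb")); C=cloud(m,d)
for u,v,n in((322,225,'key'),(308,226,'collarL'),(336,226,'collarR'),(290,225,'floorL'),(355,225,'floorR'),(250,220,'topL'),(395,220,'topR')):
    w=C[v-2:v+3,u-1:u+2]; print(n,np.nanmedian(w.reshape(-1,3),0).round(1),w[...,2].min().round(1),w[...,2].max().round(1))
print(C[225,300:346,2].round(0).tolist())
m=ctrl.camera_model("side"); p,d=ctrl.capture("side"); C=cloud(m,d)
cv2.imwrite("pics/s6.png",cv2.resize(p[90:240,290:440,::-1],None,fx=4,fy=4,interpolation=cv2.INTER_CUBIC))
E
```

```text
t 11.85 pos [479.3  -2.7 149.1] head 169.8 z [ 0.  0. -1.] F [-0.2  -0.26 -0.16] grip 0.001
key [478.9  -2.7  72.7] 72.1 74.1
collarL [481.3 -19.3  62.6] 61.5 63.5
collarR [487.1  11.9  62. ] 60.5 63.4
floorL [480.7 -41.2  51.7] 50.7 53.0
floorR [494.6  33.8  51.4] 50.5 52.7
topL [454.4 -74.8  86.8] 85.0 88.0
topR [481.2  74.8  86.4] 85.1 87.2
[51.0, 51.0, 52.0, 52.0, 51.0, 61.0, 63.0, 63.0, 62.0, 62.0, 63.0, 63.0, 71.0, 71.0, 72.0, 73.0, 74.0, 74.0, 73.0, 73.0, 72.0, 74.0, 73.0, 73.0, 73.0, 73.0, 74.0, 73.0, 73.0, 72.0, 72.0, 71.0, 71.0, 64.0, 64.0, 62.0, 63.0, 61.0, 61.0, 51.0, 52.0, 52.0, 51.0, 51.0, 51.0, 51.0]
```

View pics/s6.png

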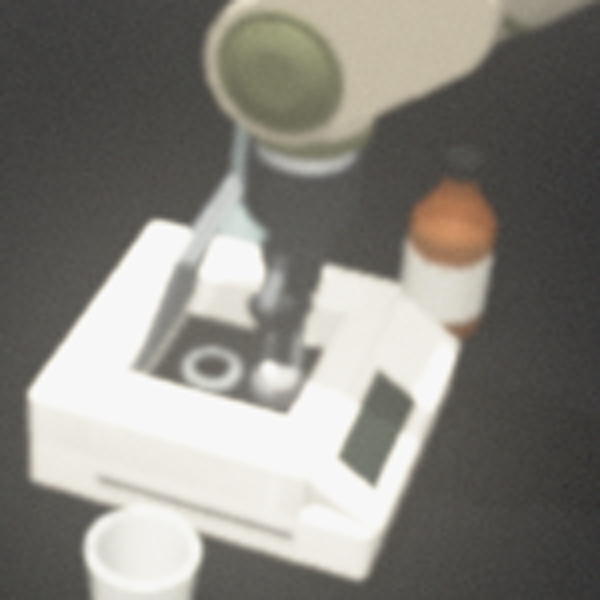

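Depth puts the key top at about 72 mm with the collar near 61. The force profile shows contact at a tip height of about 71.6 mm, the spring at 1.3 to 3.7 N, and a hard stop at about 65.5 mm. That is the full 6 mm of travel, so the key was fully down and has come back up. Now I'll go up and over to behind the cover.

Emit:
move_arm --series '[[[0, 0, -40], 0, 0], [[0, 0, -90], 0, 0], [[0, 0, -135], 0, 0], [[0, 0, -160], 0, 0], [[-30, 0, -165], 0, 0], [[-70, 0, -165], 0, 0], [[-105, 0, -165], 0, 0], [[-115, 0, -165], 0, 0], [[-115, 0, -165], 0, 0]]'

```text
time_s: 13.02
eef_pos: [592.3, -23.1, 313.7]
ee_rot: [-0.0, 0.089, 0.996, 0.0]
force: [-0.7, -0.1, 0.0]
grip_width: -0.004
```

```bash
cat > loc.py <<'E'
from st import *
h=np.array([563.1,-17.9]); ex=np.array([.982,-.187]); ey=np.array([.187,.982])
q=s['eef_pos']; print("local x,y",((q[:2]-h)@ex).round(1),((q[:2]-h)@ey).round(1),"tip Z rel hinge",(q[2]-73-80).round(1))
E
python3 - <<'E'
from loc import *
p,d=ctrl.capture("wrist"); cv2.imwrite("pics/w7.png",p[:,:,::-1])
p,d=ctrl.capture("side"); cv2.imwrite("pics/s7.png",cv2.resize(p[60:240,270:470,::-1],None,fx=3,fy=3))
E
```

```text
t 13.025 pos [592.3 -23.1 313.7] head 169.8 z [-0.001  0.    -1.   ] F [-0.68 -0.15  0.  ] grip -0.004
local x,y 29.6 0.4 tip Z rel hinge 160.7
```

View pics/w7.png

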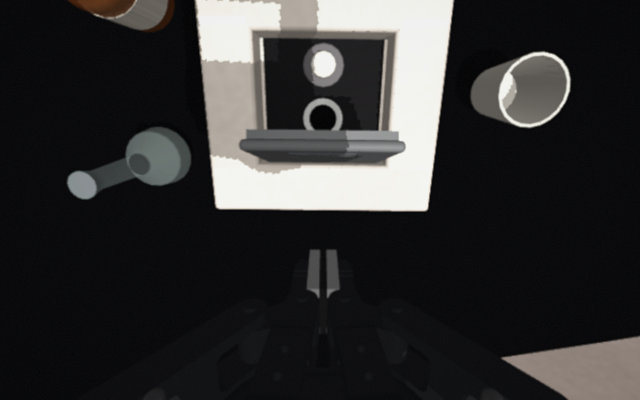

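View pics/s7.png

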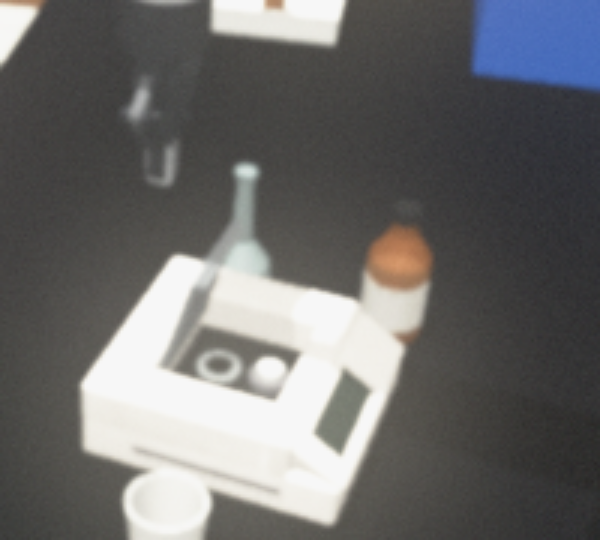

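The finger is behind the upright cover: cover edge at wrist (322,147), fingertips at (323,252), and the key is up at (323,65). I'll lower it and approach the cover's rear face.

Emit:
move_arm --series '[[[0, 0, 30], 0, 0], [[0, 0, 65], 0, 0], [[0, 0, 90], 0, 0], [[0, 0, 97], 0, 0], [[8, 0, 97], 0, 0], [[16, 0, 97], 0, 0], [[22, 0, 97], 0, 0], [[22, 0, 97], 0, 0]]'

```text
time_s: 14.12
eef_pos: [570.6, -19.1, 217.7]
ee_rot: [0.0, 0.089, 0.996, -0.0]
force: [-0.0, 0.8, 0.9]
grip_width: 0.001
```

```bash
python3 - <<'E'
from loc import *
p,d=ctrl.capture("scene"); cv2.imwrite("pics/c8.png",cv2.resize(p[90:255,205:415,::-1],None,fx=3.6,fy=3.6))
p,d=ctrl.capture("side"); cv2.imwrite("pics/s8.png",cv2.resize(p[60:240,270:470,::-1],None,fx=3,fy=3))
E
```

```text
t 14.125 pos [570.6 -19.1 217.7] head 169.8 z [ 0.001 -0.    -1.   ] F [-0.04  0.8   0.95] grip 0.001
local x,y 7.6 0.2 tip Z rel hinge 64.7
```

View pics/s8.png

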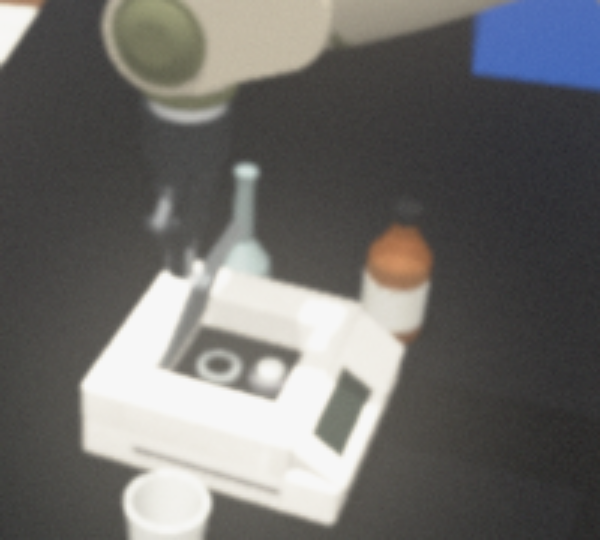

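Emit:
move_arm --series '[[[8, 0, 0], 0, 0], [[15, 0, 0], 0, 0], [[23, 0, 0], 0, 0], [[31, 0, 1], 0, 0], [[38, 0, 2.5], 0, 0], [[46, 0, 5.5], 0, 0], [[53, 0, 9], 0, 0], [[60, 0, 14], 0, 0], [[67, 0, 19], 0, 0]]'

```text
time_s: 15.35
eef_pos: [504.4, -7.3, 197.8]
ee_rot: [0.0, 0.089, 0.996, 0.0]
force: [2.7, -1.1, 1.4]
grip_width: 0.003
```

```bash
python3 - <<'E'
from loc import *
p,d=ctrl.capture("side"); cv2.imwrite("pics/s9.png",cv2.resize(p[60:240,270:470,::-1],None,fx=3,fy=3))
E
```

```text
t 15.35 pos [504.4  -7.3 197.8] head 169.8 z [ 0.  0. -1.] F [ 2.66 -1.12  1.41] grip 0.003
local x,y -59.6 -0.5 tip Z rel hinge 44.8
```

View pics/s9.png

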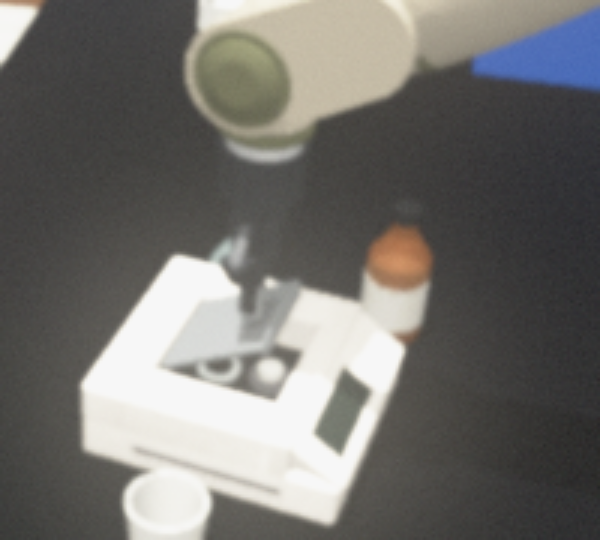

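The cover is half closed, with the finger on its top face at side crop (250,305). I'll continue down.

Emit:
move_arm --series '[[[6, 0, 6], 0, 0], [[12, 0, 13], 0, 0], [[16, 0, 19], 0, 0], [[20, 0, 25], 0, 0], [[23, 0, 31], 0, 0], [[25, 0, 36], 0, 0], [[25, 0, 39], 0, 0], [[25, 0, 42], 0, 0], [[25, 0, 44], 0, 0], [[25, 0, 45], 0, 0]]'

```text
time_s: 16.65
eef_pos: [479.7, -2.8, 152.7]
ee_rot: [-0.001, 0.089, 0.996, 0.0]
force: [-2.7, -1.8, 3.6]
grip_width: 0.001
```

Emit:
move_arm --series '[[[0, 0, 0.8], 0, 0], [[0, 0, 1.3], 0, 0], [[0, 0, 1.3], 0, 0]]'

```text
time_s: 17.02
eef_pos: [479.8, -2.8, 152.3]
ee_rot: [-0.001, 0.089, 0.996, 0.0]
force: [-7.1, -0.2, 12.8]
grip_width: -0.0
```

The stop is reached at 12.8 N, the same height as the first press. I'll withdraw straight up gently and then move away.

Emit:
move_arm --series '[[[0, 0, -2], 0, 0], [[0, 0, -5], 0, 0], [[0, 0, -10], 0, 0], [[0, 0, -20], 0, 0], [[0, 0, -50], 0, 0], [[0, 0, -100], 0, 0], [[20, 0, -150], 0, 0], [[50, 0, -170], 0, 0], [[50, 0, -170], 0, 0], [[50, 0, -170], 0, 0]]'

```text
time_s: 18.27
eef_pos: [431.2, 5.8, 321.6]
ee_rot: [-0.0, 0.089, 0.996, 0.0]
force: [0.0, -0.8, -0.1]
grip_width: -0.004
```

Emit:
move_arm --series '[[[0, 0, 0], 0, 0], [[0, 0, 0], 0, 0], [[0, 0, 0], 0, 0], [[0, 0, 0], 0, 0], [[0, 0, 0], 0, 0], [[0, 0, 0], 0, 0], [[0, 0, 0], 0, 0], [[0, 0, 0], 0, 0], [[0, 0, 0], 0, 0], [[0, 0, 0], 0, 0]]'

```text
time_s: 19.52
eef_pos: [431.1, 5.9, 321.8]
ee_rot: [0.0, 0.089, 0.996, 0.0]
force: [0.3, 0.6, -0.4]
grip_width: 0.002
```

```bash
python3 - <<'E'
from loc import *
m=ctrl.camera_model("wrist"); p,d=ctrl.capture("wrist"); cv2.imwrite("pics/w10.png",p[:,:,::-1]); C=cloud(m,d)
L=(C[...,:2]-h)@np.c_[ex,ey]
for x in(-100,-95,-85,-60,-40): 
    k=(abs(L[...,0]-x)<3)&(abs(L[...,1])<45)&(d>0); print(x,k.sum(),np.median(C[...,2][k]) if k.any() else '')
p,d=ctrl.capture("side"); cv2.imwrite("pics/s10.png",cv2.resize(p[60:240,270:470,::-1],None,fx=3,fy=3))
p,d=ctrl.capture("scene"); cv2.imwrite("pics/c10.png",cv2.resize(p[90:255,185:415,::-1],None,fx=3.4,fy=3.4))
E
```

```text
t 19.525 pos [431.1   5.9 321.8] head 169.8 z [ 0.  0. -1.] F [ 0.26  0.62 -0.39] grip 0.002
local x,y -134.1 -1.3 tip Z rel hinge 168.8
-100 731 86.03686601437302
-95 594 86.65652825799852
-85 427 86.99423283921604
-60 356 86.64505324234003
-40 112 86.52700113613096
```

View pics/w10.png

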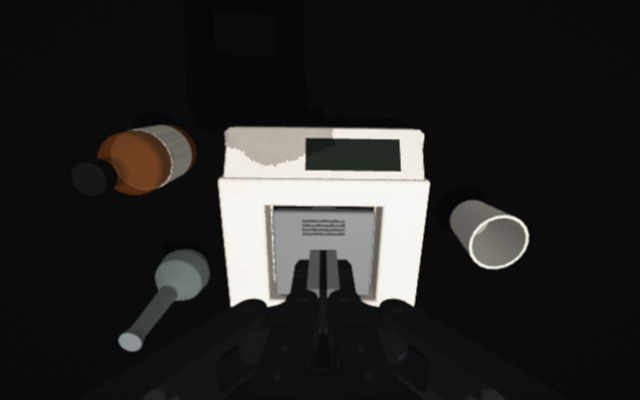

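View pics/s10.png

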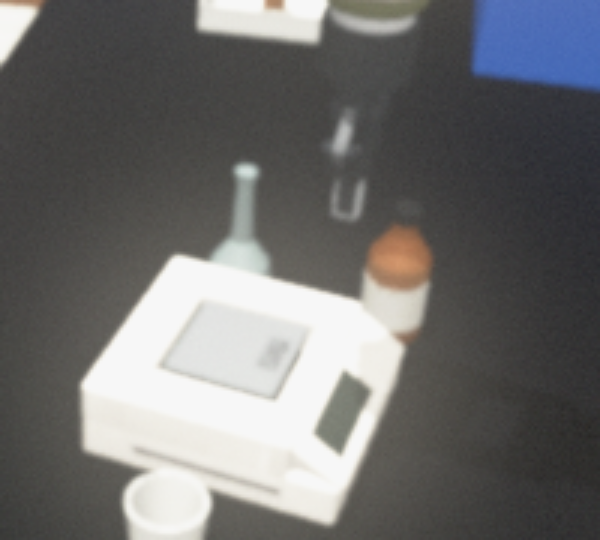

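View pics/c10.png

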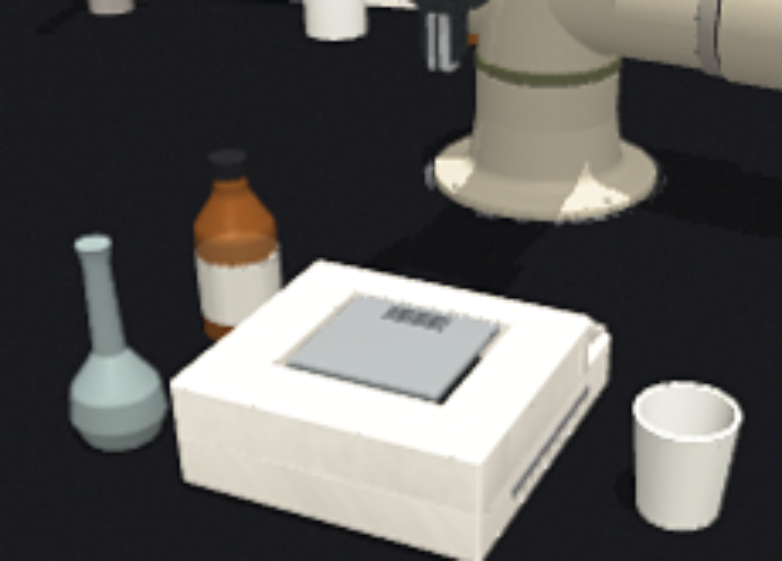

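The cover is shut and level, about 86.7 mm along its whole length at wrist (322,227), and it has held for over 2 s. The bottle, flask and beaker are in their original spots, and the arm is clear. Handing in.

```bash
python3 -c "
from rig import ctrl
print(ctrl.finish_job())"
```

```text
the job is handed in; nothing more can be done
None
```

I zeroed the photometer in the order asked and handed the job in at about 20 s.

- **Opening:** with closed fingertips I pressed the ribbed strip once to its stop, at 12.5 N. The cover swung fully open, which the side camera's depth confirmed.
- **Key:** I pressed it to its hard stop and let it up again.
- **Closing:** I swept the cover down from behind and pressed it to its stop at 12.8 N, at the same height as the first press.
- **Last checks:** about 2 s after I withdrew, the cover was still shut and level, reading 86.5–87 mm against 86 nominal. The bottle, flask and beaker looked unmoved, and the arm stood clear with no force on it.

**What disagreed or was less than ideal**
- **Key height:** the key appeared to sit about 3.6 mm higher than stated, with its top near 71.6 mm and its stop near 65.5 mm. The depth image and the force while backing off agree with that. They also show its full 6 mm of travel, so I take it as fully pressed, though I could not read its travel directly.
- **Key force:** because of that height difference, I pressed the key with about 50 N for a moment. The force and moment readings suggest this was on the fingertips rather than the gripper's body (limit 40 N). That rests on an assumed sensor position.

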